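# Top the cocktail shaker, then uncap it

## Task

Lift the capped strainer top out of its well in the navy tray and gently lower it, cap and all, onto the open shaker tin, keeping hold of it until it is fully seated and level on the rim. Then let go and lift off the cap alone, leaving the strainer undisturbed in the tin ready to pour. Finish still holding the cap in the gripper, upright and still, at least 6 cm above its seat on the strainer; leave the sugar pot, jigger and muddler where they are.

Things in the scene. Friction and masses are not known exactly. Their poses are not given: they have to be found in the camera images.
- strainer_collar (a point): Middle of the collar of the strainer top, a loose round steel piece 72 mm high, 0.1-0.2 kg, z up. The collar is an upright cylinder 47 mm across and 24 mm high (12 mm above and below this point); below it a shoulder widens over 11 mm of height to the flange. The cap sits loosely on the collar, so the set is carried by the collar. It starts in the navy tray's round well.
- strainer_seat (a point): Centre of the underside of the strainer top's flange (85 mm across, 3 mm thick), 26 mm below strainer_collar: it rests on the deck round the well at the start and on the tin's rim when fully seated. Below it hangs the plug, 71 mm across and 18 mm long, tapering to 65 mm at the foot.
- cap_seat (a point): Centre of the collar's upper end, 12 mm above strainer_collar: the cap's lower rim rests here, round a spout 31 mm across and 16 mm high that stands up inside the cap.
- cap_center (a point): Centre of the cap, half-way up: a steel cup upside down, 41 mm across (3 mm narrower than the collar all round) and 36 mm high, closed and slightly bevelled on top, walls 2.5 mm, about 50 g, z up. It is loose on the strainer's spout with 2.5 mm play all round and no friction fit.
- cap_rim (a point): Centre of the cap's lower rim, 18 mm below cap_center; at the start it coincides with cap_seat.
- tin_rim (a point): Centre of the mouth of the shaker tin, level with its rim: an open, clear, slightly flared beaker 125 mm high, rim 82 mm outside and 77 mm inside, 63 mm at the foot, thin steel rings near rim and foot; loose, 0.2-0.3 kg, standing on the white tray, z up. The strainer top's plug enters with about 3 mm play all round.
- well (a point): Centre of the mouth of the round well (80 mm across, 24 mm deep) in the navy tray where the strainer top starts; strainer_seat starts here. The tray is fixed, 248 x 148 mm over its rim (282 mm over the end grips), its deck 30 mm above the white tray, with a lip 6 mm above the deck. x runs along the tray; the jigger's well is 112 mm from here in -x.
- jigger_center (a point): Bystander: centre of a double-ended steel jigger, 41 mm in diameter and 75 mm high, standing in the navy tray's smaller well.
- pot_center (a point): Bystander: centre of a white lidded ceramic sugar pot with a small knob, 92 mm in diameter and 99 mm high, standing on the white tray.
- muddler_center (a point): Bystander: centre of a wooden muddler, 200 mm long (its x axis) and 35 mm thick, lying on the far part of the white tray.
Mind the look-alikes: they are no part of the job. Leave any turquoise look-alike of the part that bears strainer_collar alone.

How it is judged:
By the outcome, as a careful person would: the job done as asked, in the order asked, and still so for the second after the job is handed in, while the arm keeps its last pose, push and grip.
It also fails if it takes over 48 s, if anything falls off the work surface, if the arm or the gripper's body presses on something with over 40 N, if the wrist force passes 120 N, or if a joint passes its speed limit or range.

## Robot

A 6-joint arm with a two-finger parallel gripper is mounted at the origin on the work surface. World frame = base frame: x ahead of the robot, y to its left, z up, the work surface at z = 0. Lengths are in m, angles in degrees, forces in N, time in s.
With the tool pointing down it reaches from about 0.3 to 0.75 m from the base axis. Payload 8.5 kg.
Tool frame: the origin (TCP) lies at the very end of the fingers, on their centre line; the grasp point (between the pads) lies 19 mm behind it (hold_point_z is the distance from the TCP to the grasp point, in m); z points along the fingers, y is the direction in which the jaws open and shut (so a half turn about z gives the same grasp; the last joint's range is limited). The gripper opens to 85 mm and grips with 20 to 120 N. Pads are 22 mm wide; open, the fingers measure 114 mm over their backs; the gripper's body (76 mm by 85 mm) begins 54 mm behind the grasp point. The pads swing forward as they close: fully open they stand 13 mm farther back than shut.
Start: joints at [-89.57, 21.807, 74.336, -0, 83.858, -12.336], TCP at [0.122, -0.536, 0.231] pointing down, gripper open.
Joint ranges: [-178.18, 178.18], [-50.72, 133.34], [12.68, 142.11], [-81.47, 261.47], [9.98, 163.14], [-165.26, 165.26]. Speed limits (degrees/s): [136.94, 136.94, 180, 180, 180, 180].

## Interface

Orientations are given as a 3x3 rotation matrix whose columns are the frame's x, y, z axes.
In Python, from rig import observe, get_image, close_job, hold_point_z gives the robot as it stands. The module is installed in compiled form; this text tells all that it offers.
- The arm moves only by the tool jog_arm, never from a script. Its arguments are lists of equal length, an entry for each row: "travel": the shift along the world's x, y, z in m, a list of three; "dr": the turn, a rotation vector about the world's x, y, z in rad, a list of three. In form: {"travel": [[x, y, z], ...], "dr": [[rx, ry, rz], ...]}. A call has 1 to 20 rows; each row shifts and turns the commanded pose from where the row before left it; what a row does not reach is not made up. A row lasts 1/12 s, in which the tool goes at most 41.7 mm and 7.16 degrees, less where a joint would pass 70% of its speed; a pose out of reach is approached as far as the arm can. A call with a gripper value outside its range is refused whole. "jaw" is the finger opening in m, from 0 to 0.0854, set as the call begins (left out, the last holds). The fingers move at their own pace and stop on an object; "newtons" is the grip in N (left out, the last holds). Time passes only in rows, so rows that do not move let the fingers close. It gives the time, the measured TCP pose, the force and the opening at its end, in the units of the state.
- observe(): the state, without advancing time (a new reading comes with each control period).
- get_image(name): name is "scene" or "top" or "wrist"; returns a dict with "color" (480x640x3 uint8, red, green, blue), "fovy" (degrees; the focal length in pixels is half the picture's height over the tangent of half this angle, whatever the lens; pixels are square), "cx", "cy" (the principal point, pixels), "k1" (the pictures are not rectified: a ray, as slopes to the right and down, at radius r is drawn at 1 + k1 r^2 times it, then the intrinsics apply), "R" (3x3) and "t" (3): a world point X has camera coordinates R X + t. Camera axes: x right, y down, z forward; pixel columns grow to the right and rows downward; lengths in m; the calibration is good to about 2 mm. A picture is of the moment at which its call begins. There is no depth.
- close_job(): hands the job in, once; it reports no verdict.
The state is a dict: "time_s": time; "q": joint angles; "qvel": joint speeds; "joint_efforts": joint torques, N m; "position": TCP position; "tool_rot": TCP orientation; "ft_force": force on the tool from outside, world axes, zero at the start; "wrist_torque": the same for the moment, N m; "grip_width": finger opening in m.
Only numpy, scipy, OpenCV 4.12 (cv2) and the standard library are available. Lean on these libraries where they do the work, as an engineer would, in place of code of your own. Each camera call takes 0.05 s, during which the arm holds its last target.

## Working session

There is one attempt and no reset: what is moved stays moved. The work goes in short steps, Python scripts to look and compute and a tool call to move; the robot and the scene stay as the last step left them, time stands still between calls to the robot, and variables do not carry over. Pictures are saved under pics/ and viewed, and the job is handed in when it is done.

Besides the shell and the picture viewer there is one more tool, called after "Call:" by a JSON object that holds its "name" and its "arguments", one argument or row to a line. jog_arm: Moves the arm, as the interface text tells. Its arguments: {"type":"object","properties":{"travel":{"type":"array"},"dr":{"type":"array"},"jaw":{"type":"number"},"newtons":{"type":"number"}},"required":["travel","dr"]}

```bash
mkdir -p pics
cat > h.py <<'E'
import numpy as np, cv2
from rig import observe, get_image, close_job, hold_point_z
def save(name,fn,crop=None,scale=1):
    im=get_image(name); c=im['color'][:,:,::-1]
    if crop: 
        x0,y0,x1,y1=crop; c=c[y0:y1,x0:x1]
    if scale!=1: c=cv2.resize(c,None,fx=scale,fy=scale,interpolation=cv2.INTER_CUBIC)
    cv2.imwrite('pics/'+fn,c); return im
def f(im): return 240/np.tan(np.radians(im['fovy'])/2)
def proj(im,X):
    X=np.atleast_2d(X); c=X@np.array(im['R']).T+np.array(im['t']); s=c[:,:2]/c[:,2:]
    s=s*(1+im['k1']*(s**2).sum(1,keepdims=True)); return s*f(im)+[im['cx'],im['cy']]
def ray(im,uv):
    F=f(im); K=np.array([[F,0,im['cx']],[0,F,im['cy']],[0,0,1.]])
    d=(np.array(uv,float)-[im['cx'],im['cy']])/F; s=d.copy()
    for _ in range(50): s=d/(1+im['k1']*(s**2).sum())
    R=np.array(im['R']); o=-R.T@np.array(im['t']); v=R.T@np.array([s[0],s[1],1]); return o,v/np.linalg.norm(v)
def atz(im,uv,z):
    o,v=ray(im,uv); return o+v*(z-o[2])/v[2]
def tri(*pairs):
    A=np.zeros((3,3));b=np.zeros(3)
    for im,uv in pairs:
        o,v=ray(im,uv);P=np.eye(3)-np.outer(v,v);A+=P;b+=P@o
    return np.linalg.solve(A,b)
E
python3 - <<'E'
from h import *
for n in('scene','top','wrist'):
    im=save(n,n+'0.png'); print(n,im['fovy'],im['cx'],im['cy'],im['k1'],np.round(-np.array(im['R']).T@im['t'],3),np.round(im['R'],3).tolist())
s=observe();print(s,hold_point_z)
E
```

```text
scene 51.58010288453998 319.4650716985102 232.95252292562228 -0.0746990369344779 [1.204 0.144 0.79 ] [[-0.163, 0.987, 0.002], [0.683, 0.114, -0.722], [-0.712, -0.117, -0.692]]
top 50.81999051055683 323.48834864812994 245.98127964351792 -0.13313582058336548 [0.409 0.055 1.105] [[0.018, -1.0, 0.018], [-0.997, -0.02, -0.081], [0.081, -0.016, -0.997]]
wrist 71.63900183052209 319.799420662583 240.5677929003447 -0.010122707844815206 [ 0.193 -0.519  0.374] [[0.22, -0.975, -0.002], [-0.934, -0.212, 0.288], [-0.282, -0.062, -0.958]]
{'time_s': 0.15, 'q': array([-8.95697278e+01,  2.18315264e+01,  7.43705388e+01,  2.60955892e-04,
        8.38588144e+01, -1.23364261e+01]), 'qvel': array([ 0.0479531 , -0.07904589, -0.12962713,  0.01707613, -0.00373926,
       -0.05294438]), 'joint_efforts': array([ 2.24391799e-03, -4.48622847e+01, -2.31344891e+01, -2.87771172e-04,
        3.76191514e-03, -6.28050486e-06]), 'position': array([ 0.12153112, -0.53618406,  0.23088416]), 'tool_rot': array([[ 9.75278068e-01,  2.20981200e-01, -3.45102859e-06],
       [ 2.20981078e-01, -9.75277516e-01,  1.06255172e-03],
       [ 2.31438243e-04, -1.03704600e-03, -9.99999435e-01]]), 'ft_force': array([ 0.08820528,  0.43295566, -0.7574787 ]), 'wrist_torque': array([-0.01580448,  0.02197329, -0.0166904 ]), 'grip_width': 0.08567852480705751} 0.0187
```

View pics/scene0.png

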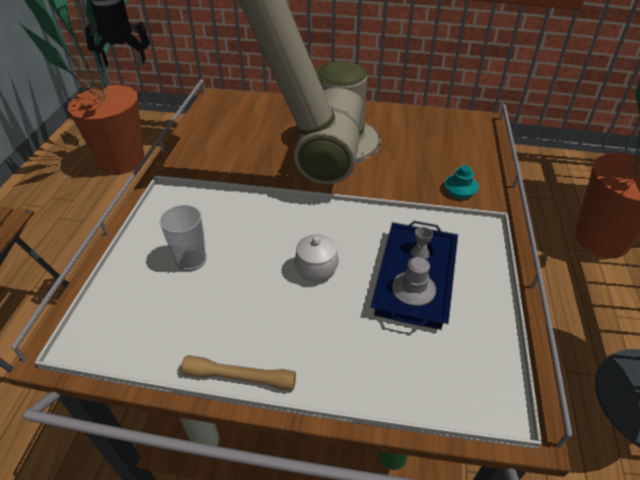

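View pics/top0.png

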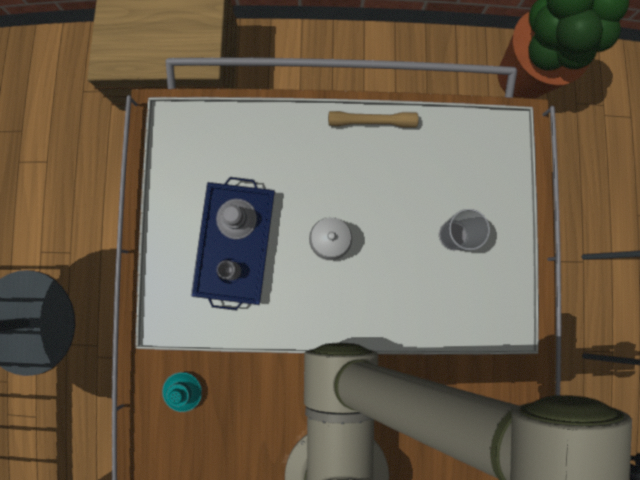

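Candidates for the strainer top: the steel capped piece in the navy tray (scene (415,280), top (236,217)), the turquoise look-alike on the wood (scene (462,182), top (183,392)), the jigger (scene (422,241), top (229,270)) and the knobbed pot (scene (316,258), top (331,238)). I choose the steel piece in the navy tray. The tin is at scene (184,238), top (468,230). Next I check the choice in close crops.

Run:
```python
from h import *
a=get_image('scene')['color'][:,:,::-1]; b=get_image('top')['color'][:,:,::-1]
r=lambda c,x,y,w,h:cv2.resize(c[y:y+h,x:x+w],(400,300),interpolation=cv2.INTER_CUBIC)
cv2.imwrite('pics/crop1.png',np.vstack([np.hstack([r(a,370,245,80,60),r(a,145,200,100,75)]),np.hstack([r(b,196,187,80,60),r(b,428,200,80,60)])]))
```

```text
(no output)
```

View pics/crop1.png

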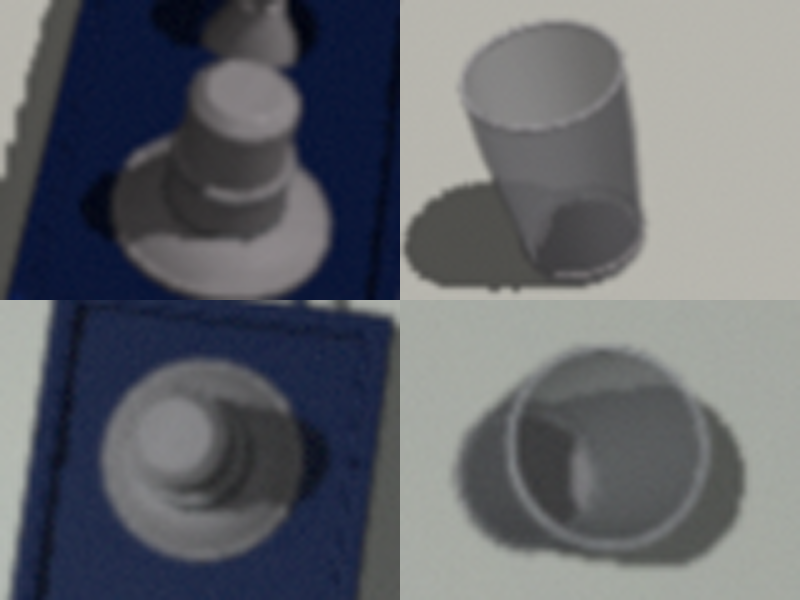

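Run:
```python
from h import *
S=get_image('scene');T=get_image('top')
cap=tri((S,(419.0,264.2)),(T,(231.2,214.2)));print('captop',cap)
tin=tri((S,(180.4,218.4)),(T,(469.2,229.2)));print('tin',tin)
z=cap[2]-.0745
for z in(.03,.04,.05): print('flange top z',z,atz(T,(236.2,218.4),z))
def ext(im,c,r):
    a=np.linspace(0,6.283,180);p=proj(im,np.c_[c[0]+r*np.cos(a),c[1]+r*np.sin(a),np.full(180,c[2])]);return np.round(np.r_[p.min(0),p.max(0)],1)
print('tin ext S',ext(S,tin,.041),'meas',145+60/4-.4,200+5-.4,145+225/4-.4,200+130/4-.4)
print('tin ext T',ext(T,tin,.041),'meas',428+106/5-.4,200+47/5-.4,428+310/5-.4,250-.4)
for z in(.03,.035,.04,.045):
    c=atz(T,(236.2,218.4),z);print(z,'fl S',ext(S,c,.0425),'T',ext(T,c,.0425))
print('meas S',370+112/5-.4,370+332/5-.4,245+297/5-.4,'T',196+102/5-.4,187+58/5-.4,196+304/5-.4,187+52-.4)
# tray height from corners, pot
```

```text
captop [0.55125087 0.22594614 0.10330427]
tin [ 0.52788232 -0.24814872  0.1280114 ]
flange top z 0.03 [0.55275109 0.22588697 0.03      ]
flange top z 0.04 [0.55141801 0.22429325 0.04      ]
flange top z 0.05 [0.55008494 0.22269953 0.05      ]
tin ext S [159.3 205.  200.8 232.6] meas 159.6 204.6 200.85 232.1
tin ext T [448.6 208.8 488.9 249.9] meas 448.8 209.0 489.6 249.6
0.03 fl S [391.5 273.7 434.6 306.9] T [216.6 198.9 255.9 238.1]
0.035 fl S [391.4 271.8 434.6 305. ] T [216.5 198.8 256.  238.2]
0.04 fl S [391.3 269.9 434.6 303.1] T [216.4 198.7 256.1 238.3]
0.045 fl S [391.2 267.9 434.6 301.1] T [216.3 198.6 256.2 238.4]
meas S 392.0 436.0 304.0 T 216.0 198.2 256.40000000000003 238.6
```

The crops confirm it: a steel flange, collar and cap in the navy tray. The flange centre is at top (236.2,218.4) and the cap top at scene (419,264). The tin is open and upright, with its rim centre at top (469.2,229.2). The numbers fit a white tray at z≈0.003: strainer at about (0.5515, 0.225), tin rim at about (0.528, -0.248, 0.128). I'm moving above the strainer.

Call:
{"name": "jog_arm", "arguments": {
  "travel": [
    [0.0143, 0.0253, 0],
    [0.0143, 0.0253, 0],
    [0.0143, 0.0253, 0],
    [0.0143, 0.0253, 0],
    [0.0143, 0.0253, 0],
    [0.0143, 0.0253, 0],
    [0.0143, 0.0253, 0],
    [0.0143, 0.0253, 0],
    [0.0143, 0.0253, 0],
    [0.0143, 0.0253, 0],
    [0.0143, 0.0253, 0],
    [0.0143, 0.0253, 0],
    [0.0143, 0.0253, 0],
    [0.0143, 0.0253, 0],
    [0.0143, 0.0253, 0],
    [0.0143, 0.0253, 0],
    [0.0143, 0.0253, 0],
    [0.0143, 0.0253, 0],
    [0.0143, 0.0253, 0],
    [0.0143, 0.0253, 0]
  ],
  "dr": [
    [0, 0, 0],
    [0, 0, 0],
    [0, 0, 0],
    [0, 0, 0],
    [0, 0, 0],
    [0, 0, 0],
    [0, 0, 0],
    [0, 0, 0],
    [0, 0, 0],
    [0, 0, 0],
    [0, 0, 0],
    [0, 0, 0],
    [0, 0, 0],
    [0, 0, 0],
    [0, 0, 0],
    [0, 0, 0],
    [0, 0, 0],
    [0, 0, 0],
    [0, 0, 0],
    [0, 0, 0]
  ],
  "jaw": 0.0854
}}

```text
time_s: 2.02
position: [0.408, -0.0289, 0.2315]
tool_rot: [[0.975, 0.221, 0.0], [0.221, -0.975, -0.0], [0.0, 0.0, -1.0]]
ft_force: [1.2, -0.8, -0.3]
grip_width: 0.0856
```

Call:
{"name": "jog_arm", "arguments": {
  "travel": [
    [0.013, 0.023, -0.003],
    [0.013, 0.023, -0.003],
    [0.013, 0.023, -0.003],
    [0.013, 0.023, -0.003],
    [0.013, 0.023, -0.003],
    [0.013, 0.023, -0.003],
    [0.013, 0.023, -0.003],
    [0.013, 0.023, -0.003],
    [0.013, 0.023, -0.003],
    [0.013, 0.023, -0.003],
    [0.009, 0.016, 0],
    [0.0045, 0.0081, 0],
    [0, 0, 0]
  ],
  "dr": [
    [0, 0, 0],
    [0, 0, 0],
    [0, 0, 0],
    [0, 0, 0],
    [0, 0, 0],
    [0, 0, 0],
    [0, 0, 0],
    [0, 0, 0],
    [0, 0, 0],
    [0, 0, 0],
    [0, 0, 0],
    [0, 0, 0],
    [0, 0, 0]
  ]
}}

```text
time_s: 3.1
position: [0.5514, 0.2248, 0.2009]
tool_rot: [[0.975, 0.222, -0.0], [0.222, -0.975, 0.0], [-0.0, -0.0, -1.0]]
ft_force: [0.2, -0.8, -0.1]
grip_width: 0.0853
```

Run:
```python
from h import *
im=save('wrist','w1.png'); print(observe()['position'])
p=observe()['position']
for n,X in dict(captop=(.5515,.2252,.107),fl=(.5515,.2252,.036),tcp=p).items(): print(n,proj(im,X))
```

```text
[0.55093628 0.22378448 0.20107033]
captop [[320.69521963 242.57067592]]
fl [[320.5580062  220.55744438]]
tcp [[323.69466122 302.55358223]]
```

View pics/w1.png

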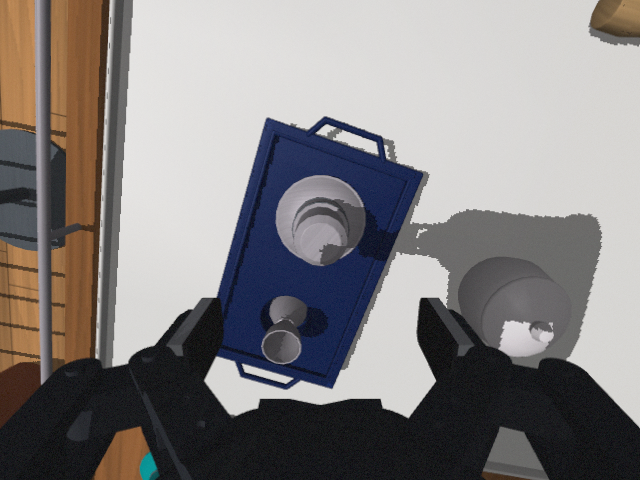

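The wrist view shows the flange centred at (321,220) and the cap top at (321,242). I predicted (320.6,220.6) and (320.7,242.6), so the position is confirmed. Descending.

Call:
{"name": "jog_arm", "arguments": {
  "travel": [
    [0.0005, 0.001, -0.018],
    [0, 0, -0.018],
    [0, 0, -0.018],
    [0, 0, -0.018],
    [0, 0, -0.018],
    [0, 0, -0.018],
    [0, 0, -0.016],
    [0, 0, -0.012],
    [0, 0, -0.008],
    [0, 0, 0],
    [0, 0, 0]
  ],
  "dr": [
    [0, 0, 0],
    [0, 0, 0],
    [0, 0, 0],
    [0, 0, 0],
    [0, 0, 0],
    [0, 0, 0],
    [0, 0, 0],
    [0, 0, 0],
    [0, 0, 0],
    [0, 0, 0],
    [0, 0, 0]
  ]
}}

```text
time_s: 4.07
position: [0.5516, 0.2241, 0.0578]
tool_rot: [[0.975, 0.22, 0.0], [0.22, -0.975, -0.0], [0.0, 0.0, -1.0]]
ft_force: [0.3, 0.7, 0.6]
grip_width: 0.0854
```

Run:
```python
from h import *
im=save('wrist','w2.png'); s=observe();print(s['position'],s['ft_force'])
save('scene','s2.png',(350,200,470,290),6)
```

```text
[0.55185718 0.22433059 0.05822801] [-0.35622871  0.26216695  0.02452589]
```

View pics/w2.png

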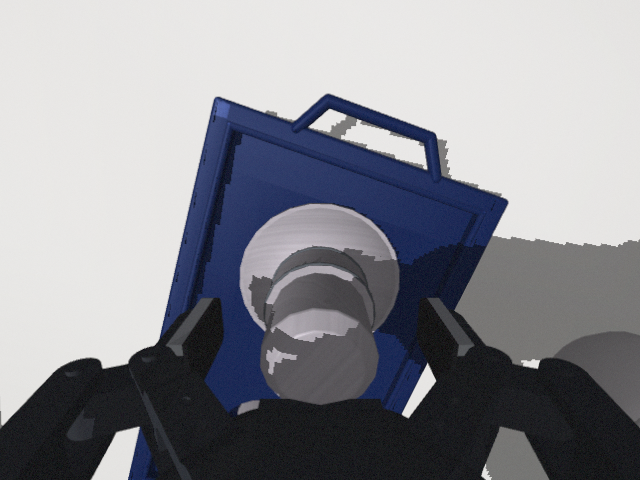

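View pics/s2.png

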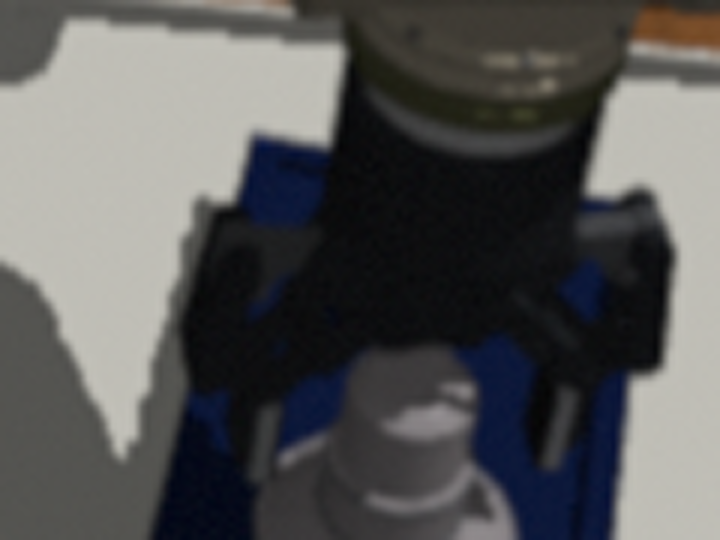

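The strainer is centred between the pads: pad edges at x≈220 and 422, collar at about 320. I'm lowering to the collar, keeping the fingertips just above the shoulder, then closing.

Call:
{"name": "jog_arm", "arguments": {
  "travel": [
    [0, 0.0007, -0.004],
    [0, 0, -0.004],
    [0, 0, -0.004],
    [0, 0, 0],
    [0, 0, 0]
  ],
  "dr": [
    [0, 0, 0],
    [0, 0, 0],
    [0, 0, 0],
    [0, 0, 0],
    [0, 0, 0]
  ]
}}

```text
time_s: 4.58
position: [0.5514, 0.2254, 0.045]
tool_rot: [[0.975, 0.221, -0.001], [0.221, -0.975, -0.0], [-0.001, -0.0, -1.0]]
ft_force: [0.7, 0.4, -0.5]
grip_width: 0.0856
```

Call:
{"name": "jog_arm", "arguments": {
  "travel": [
    [0, 0, 0],
    [0, 0, 0],
    [0, 0, 0],
    [0, 0, 0],
    [0, 0, 0],
    [0, 0, 0],
    [0, 0, 0],
    [0, 0, 0],
    [0, 0, 0],
    [0, 0, 0]
  ],
  "dr": [
    [0, 0, 0],
    [0, 0, 0],
    [0, 0, 0],
    [0, 0, 0],
    [0, 0, 0],
    [0, 0, 0],
    [0, 0, 0],
    [0, 0, 0],
    [0, 0, 0],
    [0, 0, 0]
  ],
  "jaw": 0.04,
  "newtons": 35
}}

```text
time_s: 5.42
position: [0.552, 0.2252, 0.046]
tool_rot: [[0.975, 0.221, 0.001], [0.221, -0.975, -0.0], [0.001, 0.001, -1.0]]
ft_force: [-0.2, -2.9, 6.1]
grip_width: 0.0459
```

Run:
```python
from h import *
im=save('wrist','w3.png',(180,160,460,440),2); s=observe();print(s['position'],s['ft_force'],s['grip_width'])
save('scene','s3.png',(350,200,470,310),5)
```

```text
[0.55200217 0.22520592 0.04598537] [-0.38017942 -2.55837128  4.98811099] 0.04560838349185925
```

View pics/w3.png

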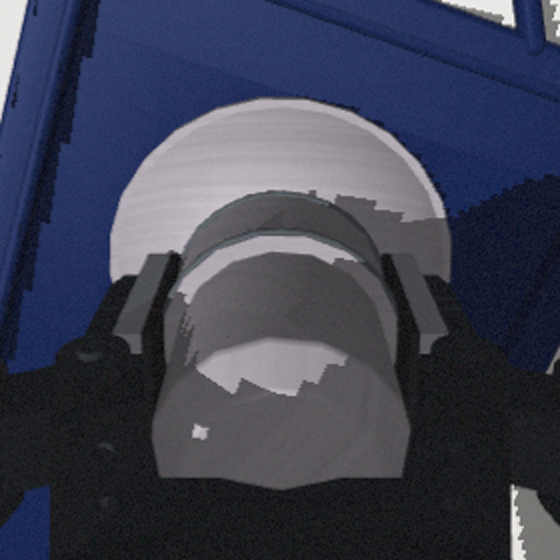

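View pics/s3.png

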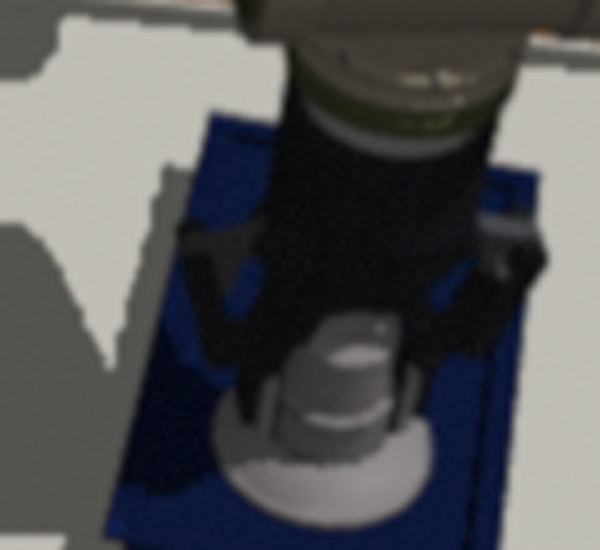

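The gripper has hold of the collar at 45.9 mm opening, with the tips clear of the flange. Lifting slowly.

Call:
{"name": "jog_arm", "arguments": {
  "travel": [
    [0, 0, 0.002],
    [0, 0, 0.004],
    [0, 0, 0.006],
    [0, 0, 0.008],
    [0, 0, 0.008],
    [0, 0, 0.006],
    [0, 0, 0.004],
    [0, 0, 0.002],
    [0, 0, 0],
    [0, 0, 0]
  ],
  "dr": [
    [0, 0, 0],
    [0, 0, 0],
    [0, 0, 0],
    [0, 0, 0],
    [0, 0, 0],
    [0, 0, 0],
    [0, 0, 0],
    [0, 0, 0],
    [0, 0, 0],
    [0, 0, 0]
  ]
}}

```text
time_s: 6.35
position: [0.5514, 0.2254, 0.0852]
tool_rot: [[0.975, 0.221, -0.0], [0.221, -0.975, -0.0], [-0.0, -0.0, -1.0]]
ft_force: [-0.2, 0.2, -1.4]
grip_width: 0.0462
```

Run:
```python
from h import *
im=save('wrist','w4.png',(180,160,460,440),2); s=observe();print(s['position'],s['ft_force'],s['grip_width'])
save('scene','s4.png',(350,170,470,310),4)
```

```text
[0.5513435  0.22537752 0.08499862] [-0.85398813 -0.49186714 -1.55454205] 0.04579890413943764
```

View pics/w4.png

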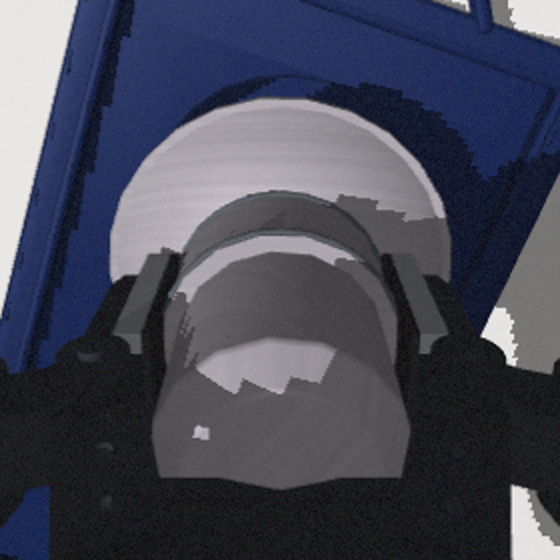

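View pics/s4.png

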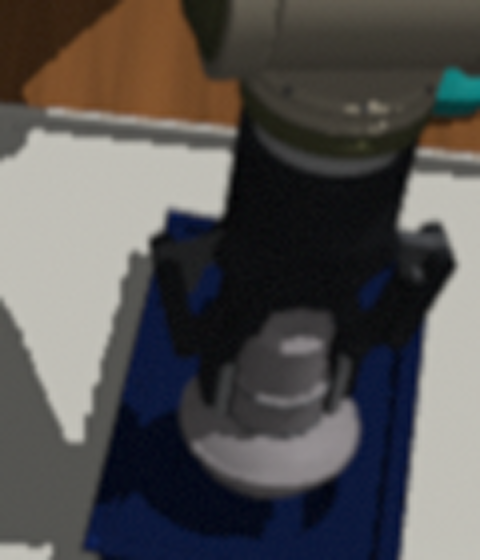

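The set came up cleanly. Its pose in the gripper is unchanged and the load is about 1.5 N. Next I lift clear and carry it over the pot to the tin.

Call:
{"name": "jog_arm", "arguments": {
  "travel": [
    [0, 0, 0.004],
    [0, 0, 0.008],
    [0, 0, 0.012],
    [0, 0, 0.016],
    [0, 0, 0.016],
    [0, 0, 0.016],
    [0, 0, 0.016],
    [0, 0, 0.014],
    [0, 0, 0.012],
    [0, 0, 0.008],
    [0, 0, 0.006],
    [0, 0, 0.002]
  ],
  "dr": [
    [0, 0, 0],
    [0, 0, 0],
    [0, 0, 0],
    [0, 0, 0],
    [0, 0, 0],
    [0, 0, 0],
    [0, 0, 0],
    [0, 0, 0],
    [0, 0, 0],
    [0, 0, 0],
    [0, 0, 0],
    [0, 0, 0]
  ]
}}

```text
time_s: 7.45
position: [0.5517, 0.2254, 0.2163]
tool_rot: [[0.975, 0.221, 0.001], [0.221, -0.975, 0.0], [0.001, 0.0, -1.0]]
ft_force: [-0.9, 0.6, -1.7]
grip_width: 0.0459
```

Call:
{"name": "jog_arm", "arguments": {
  "travel": [
    [-0.0012, -0.005, 0],
    [-0.0012, -0.01, 0],
    [-0.0012, -0.015, 0],
    [-0.0012, -0.02, 0],
    [-0.0012, -0.025, 0],
    [-0.0012, -0.0324, 0],
    [-0.0012, -0.0324, 0],
    [-0.0012, -0.0324, 0],
    [-0.0012, -0.0324, 0],
    [-0.0012, -0.0324, 0],
    [-0.0012, -0.0324, 0],
    [-0.0012, -0.0324, 0],
    [-0.0012, -0.0324, 0],
    [-0.0012, -0.0324, 0],
    [-0.0012, -0.0324, 0],
    [-0.0012, -0.025, 0],
    [-0.0012, -0.02, 0],
    [-0.0012, -0.015, 0],
    [-0.0012, -0.01, 0],
    [-0.0012, -0.005, 0]
  ],
  "dr": [
    [0, 0, 0],
    [0, 0, 0],
    [0, 0, 0],
    [0, 0, 0],
    [0, 0, 0],
    [0, 0, 0],
    [0, 0, 0],
    [0, 0, 0],
    [0, 0, 0],
    [0, 0, 0],
    [0, 0, 0],
    [0, 0, 0],
    [0, 0, 0],
    [0, 0, 0],
    [0, 0, 0],
    [0, 0, 0],
    [0, 0, 0],
    [0, 0, 0],
    [0, 0, 0],
    [0, 0, 0]
  ]
}}

```text
time_s: 9.12
position: [0.527, -0.2497, 0.2148]
tool_rot: [[0.976, 0.22, -0.001], [0.22, -0.976, 0.0], [-0.001, -0.001, -1.0]]
ft_force: [-0.5, 0.9, -2.2]
grip_width: 0.0457
```

Call:
{"name": "jog_arm", "arguments": {
  "travel": [
    [0, 0, 0],
    [0, 0, 0],
    [0, 0, 0]
  ],
  "dr": [
    [0, 0, 0],
    [0, 0, 0],
    [0, 0, 0]
  ]
}}

```text
time_s: 9.37
position: [0.5276, -0.2476, 0.2154]
tool_rot: [[0.975, 0.222, 0.0], [0.222, -0.975, 0.0], [0.0, -0.0, -1.0]]
ft_force: [0.4, 0.3, -2.3]
grip_width: 0.046
```

Run:
```python
from h import *
s=observe();p=s['position'];print(p,s['ft_force'],s['grip_width'],s['time_s'])
S=get_image('scene');T=get_image('top');W=get_image('wrist')
for n,i in(('S',S),('T',T),('W',W)): print(n,'tin',proj(i,[.528,-.248,.128]),'seat',proj(i,[p[0],p[1],p[2]-.013]))
a=S['color'][:,:,::-1];b=T['color'][:,:,::-1]
r=lambda c,x,y,w,h,W=400,H=300:cv2.resize(c[y:y+h,x:x+w],(W,H),interpolation=cv2.INTER_CUBIC)
cv2.imwrite('pics/c5.png',np.vstack([np.hstack([r(a,130,155,120,90),r(b,420,190,100,75)]),r(a,80,90,200,75,800,300)]))
cv2.imwrite('pics/w5.png',W['color'][:,:,::-1])
```

```text
[ 0.52764423 -0.2475829   0.21541434] [ 0.37252774  0.26294903 -2.29685398] 0.04602531921047856 9.3667
S tin [[180.15225731 218.39743362]] seat [[172.98741409 189.1609992 ]]
T tin [[468.83058992 229.2113501 ]] seat [[480.77968575 224.79466369]]
W tin [[321.65401142 245.19050916]] seat [[321.38787351 289.42217515]]
```

View pics/c5.png

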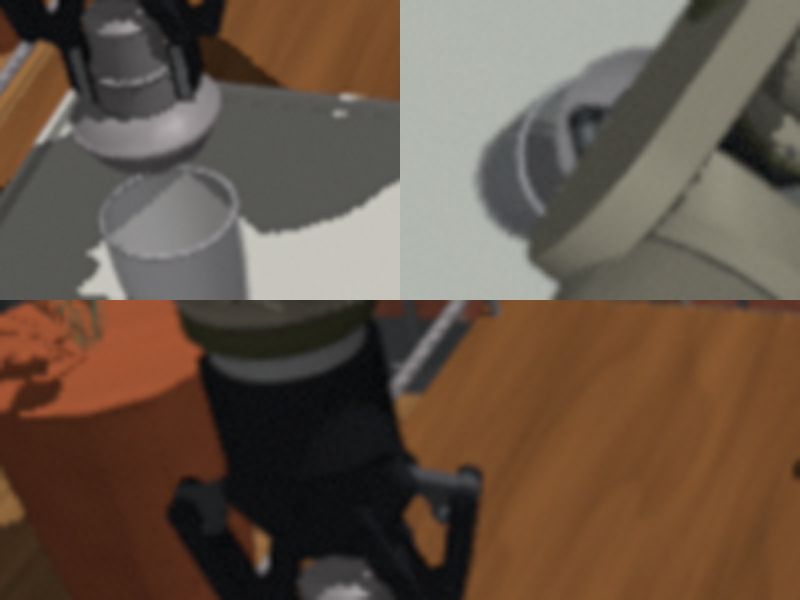

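View pics/w5.png

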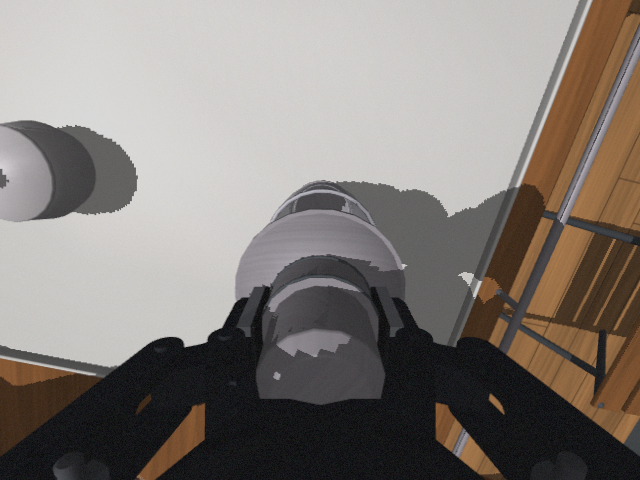

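Run:
```python
from h import *
s=observe();p=s['position'];a=np.linspace(0,2*np.pi,120)
def ov(im,c,r,col,crop,sc,out,img):
    P=proj(im,np.c_[c[0]+r*np.cos(a),c[1]+r*np.sin(a),np.full(120,c[2])])
    P=((P-[crop[0],crop[1]]+.5)*sc-.5)
    for q in P:
        cv2.circle(img,tuple(int(round(v)) for v in q),1,col,-1)
out=[]
for n,crop in(('wrist',(220,160,420,310)),('scene',(130,160,230,235))):
    im=get_image(n);sc=400/(crop[2]-crop[0])*1.9
    img=cv2.resize(im['color'][crop[1]:crop[3],crop[0]:crop[2],::-1],None,fx=sc,fy=sc,interpolation=cv2.INTER_CUBIC)
    ov(im,(.528,-.248,.128),.041,(0,0,255),crop,sc,0,img)
    ov(im,(p[0],p[1],p[2]-.010),.0425,(0,255,0),crop,sc,0,img)
    cv2.imwrite(f'pics/ov_{n}.png',img)
print(p)
```

```text
[ 0.5276847  -0.2478386   0.21546041]
```

View pics/ov_wrist.png

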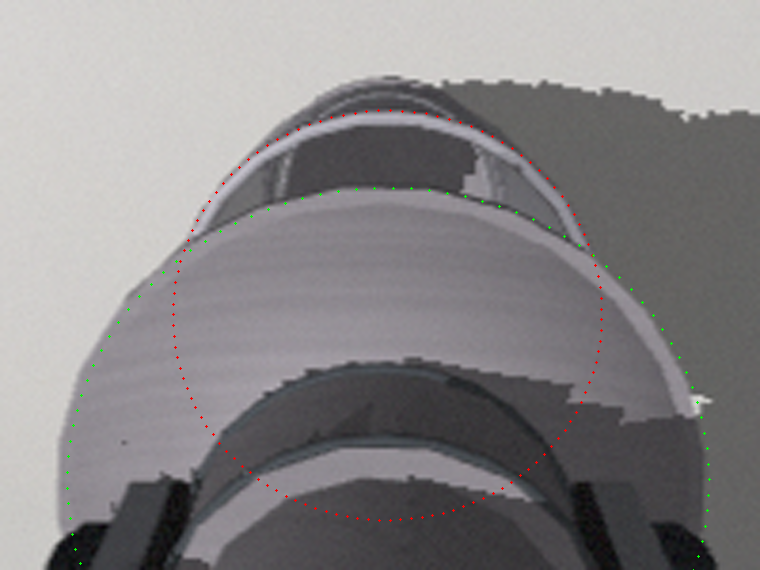

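View pics/ov_scene.png

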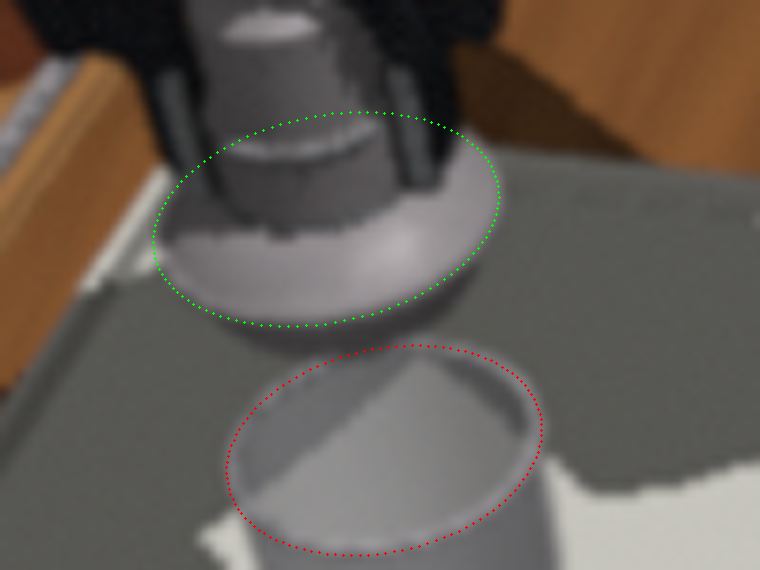

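In the overlays, the red circle (my tin estimate) matches the rim to within about 0.5 mm in both views. The green circle (flange) matches in the scene view and sits about 1 mm off in the wrist view. I'm going down to just above the rim to compare the two at close range.

Call:
{"name": "jog_arm", "arguments": {
  "travel": [
    [0.0002, 0, -0.004],
    [0.0001, 0, -0.008],
    [0, 0, -0.012],
    [0, 0, -0.012],
    [0, 0, -0.008],
    [0, 0, -0.004],
    [0, 0, -0.002],
    [0, 0, 0],
    [0, 0, 0]
  ],
  "dr": [
    [0, 0, 0],
    [0, 0, 0],
    [0, 0, 0],
    [0, 0, 0],
    [0, 0, 0],
    [0, 0, 0],
    [0, 0, 0],
    [0, 0, 0],
    [0, 0, 0]
  ]
}}

```text
time_s: 10.37
position: [0.528, -0.2487, 0.1657]
tool_rot: [[0.975, 0.221, 0.001], [0.221, -0.975, -0.0], [0.001, 0.001, -1.0]]
ft_force: [0.2, 0.8, -1.2]
grip_width: 0.0461
```

```bash
cat > ov.py <<'E'
from h import *
import sys
tag=sys.argv[1]
s=observe();p=s['position'];a=np.linspace(0,2*np.pi,160)
def ov(im,c,r,col,crop,sc,img):
    P=proj(im,np.c_[c[0]+r*np.cos(a),c[1]+r*np.sin(a),np.full(160,c[2])])
    P=((P-[crop[0],crop[1]]+.5)*sc-.5)
    for q in P: cv2.circle(img,tuple(int(round(v)) for v in q),1,col,-1)
for n,crop in(('wrist',(220,170,420,320)),('scene',(140,180,220,240))):
    im=get_image(n);sc=800/(crop[2]-crop[0])
    img=cv2.resize(im['color'][crop[1]:crop[3],crop[0]:crop[2],::-1],None,fx=sc,fy=sc,interpolation=cv2.INTER_CUBIC)
    if n=='scene':cv2.imwrite(f'pics/raw_{n}_{tag}.png',img)
    ov(im,(.528,-.248,.128),.041,(0,0,255),crop,sc,img)
    ov(im,(p[0],p[1],p[2]-.010),.0425,(0,255,0),crop,sc,img)
    cv2.imwrite(f'pics/ov_{n}_{tag}.png',img)
print(p,s['ft_force'],s['time_s'])
E
python3 ov.py b
```

```text
[ 0.52801203 -0.24871403  0.16573434] [ 0.24793631  0.79827637 -1.2305357 ] 10.3667
```

View pics/ov_wrist_b.png

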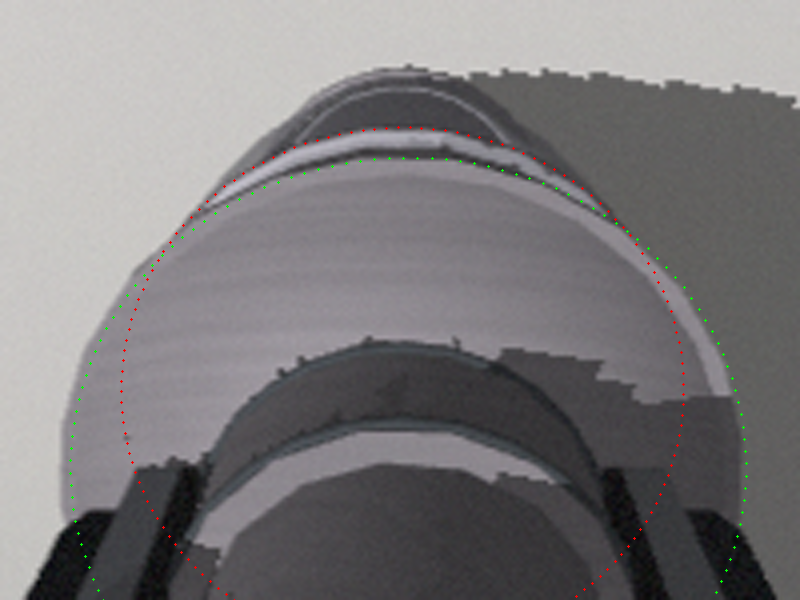

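View pics/ov_scene_b.png

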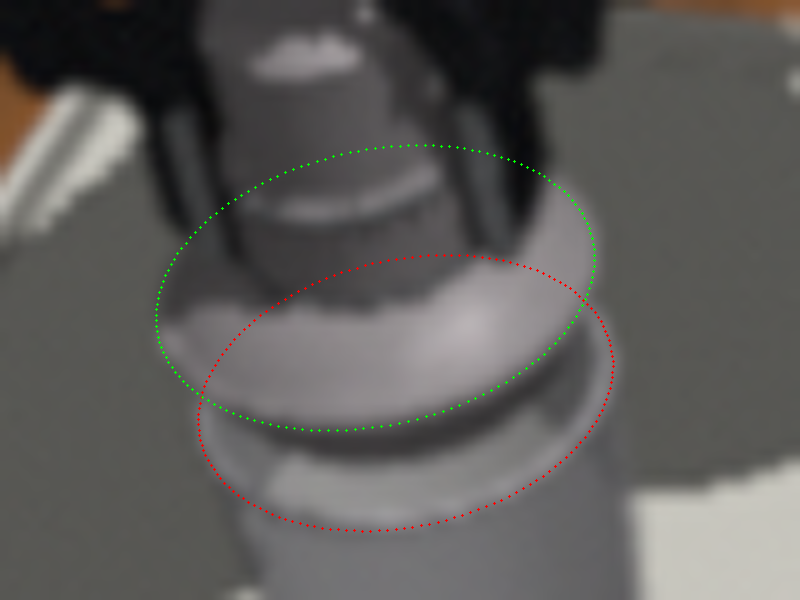

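View pics/raw_scene_b.png

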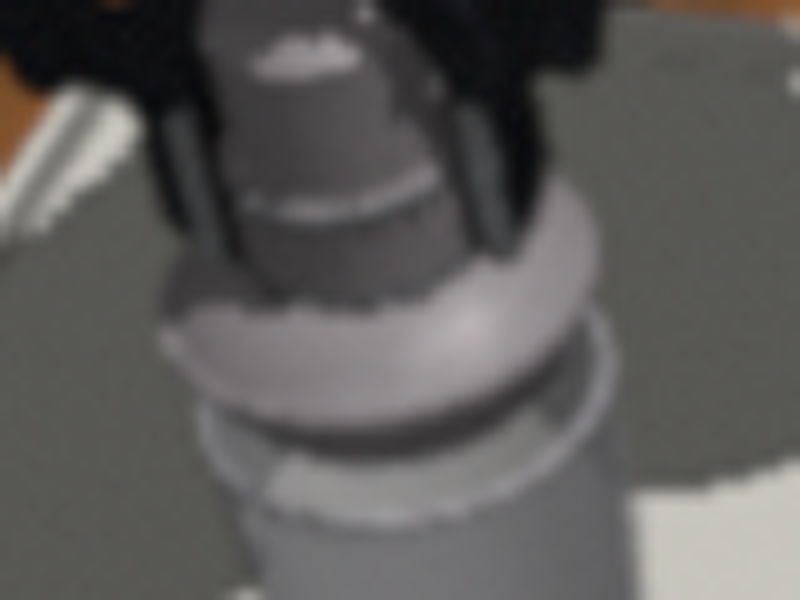

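The scene view has the flange spanning x 160–598 and the rim 198–617. Both sit within 0.6 mm of the overlays, and the wrist view agrees, suggesting the tin is about 0.5 mm nearer the robot. I apply that and lower gently, watching the force.

Call:
{"name": "jog_arm", "arguments": {
  "travel": [
    [-0.0005, 0, 0],
    [0, 0, -0.002],
    [0, 0, -0.003],
    [0, 0, -0.003],
    [0, 0, -0.003],
    [0, 0, -0.003],
    [0, 0, -0.002],
    [0, 0, 0],
    [0, 0, 0]
  ],
  "dr": [
    [0, 0, 0],
    [0, 0, 0],
    [0, 0, 0],
    [0, 0, 0],
    [0, 0, 0],
    [0, 0, 0],
    [0, 0, 0],
    [0, 0, 0],
    [0, 0, 0]
  ]
}}

```text
time_s: 11.22
position: [0.5273, -0.2486, 0.1492]
tool_rot: [[0.975, 0.221, -0.0], [0.221, -0.975, 0.0], [-0.0, -0.0, -1.0]]
ft_force: [-0.4, -0.9, -2.1]
grip_width: 0.0458
```

Call:
{"name": "jog_arm", "arguments": {
  "travel": [
    [0, 0, -0.001],
    [0, 0, -0.001],
    [0, 0, -0.001],
    [0, 0, 0]
  ],
  "dr": [
    [0, 0, 0],
    [0, 0, 0],
    [0, 0, 0],
    [0, 0, 0]
  ]
}}

```text
time_s: 11.55
position: [0.5273, -0.2485, 0.1461]
tool_rot: [[0.975, 0.221, -0.0], [0.221, -0.975, 0.0], [-0.0, -0.0, -1.0]]
ft_force: [0.6, 0.0, -1.5]
grip_width: 0.046
```

```bash
python3 ov.py c
```

```text
[ 0.52726962 -0.24854761  0.14614704] [ 0.58561687  0.01790117 -1.46739787] 11.55
```

View pics/raw_scene_c.png

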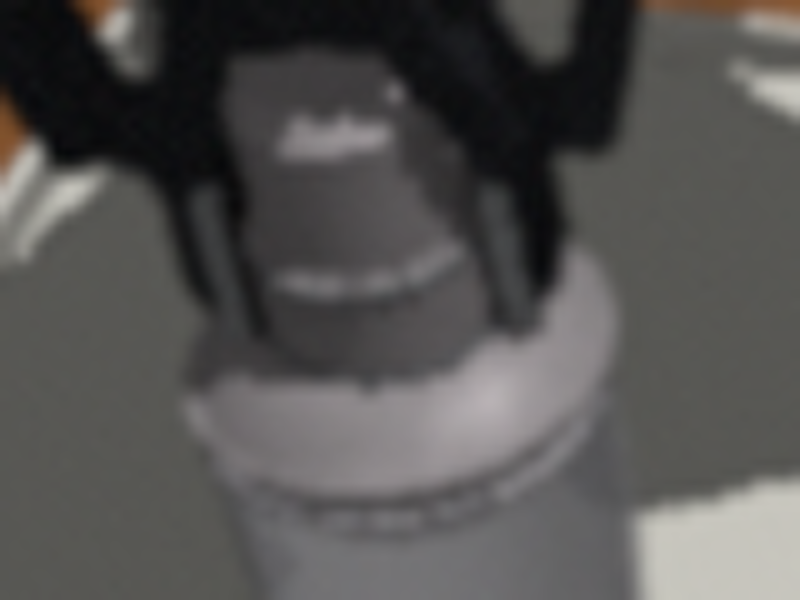

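View pics/ov_wrist_c.png

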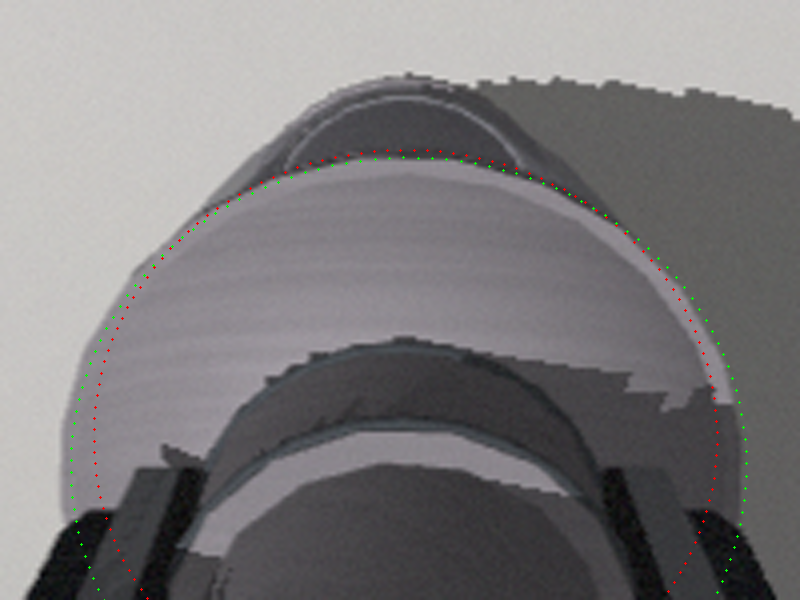

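The plug has entered the tin without contact, and the rim still shows a few mm below the flange. Continuing slowly to contact.

Call:
{"name": "jog_arm", "arguments": {
  "travel": [
    [0, 0, -0.001],
    [0, 0, -0.001],
    [0, 0, -0.001],
    [0, 0, 0],
    [0, 0, 0]
  ],
  "dr": [
    [0, 0, 0],
    [0, 0, 0],
    [0, 0, 0],
    [0, 0, 0],
    [0, 0, 0]
  ]
}}

```text
time_s: 12.07
position: [0.5273, -0.2486, 0.1432]
tool_rot: [[0.975, 0.221, -0.0], [0.221, -0.975, 0.0], [-0.0, -0.0, -1.0]]
ft_force: [0.3, 0.3, -1.1]
grip_width: 0.0463
```

Call:
{"name": "jog_arm", "arguments": {
  "travel": [
    [0, 0, -0.0007],
    [0, 0, -0.0007],
    [0, 0, 0],
    [0, 0, 0]
  ],
  "dr": [
    [0, 0, 0],
    [0, 0, 0],
    [0, 0, 0],
    [0, 0, 0]
  ]
}}

```text
time_s: 12.4
position: [0.5273, -0.2486, 0.1419]
tool_rot: [[0.975, 0.221, -0.0], [0.221, -0.975, 0.0], [-0.0, -0.0, -1.0]]
ft_force: [-0.3, 0.2, -2.0]
grip_width: 0.0458
```

Call:
{"name": "jog_arm", "arguments": {
  "travel": [
    [0, 0, -0.0005],
    [0, 0, -0.0005],
    [0, 0, 0],
    [0, 0, 0]
  ],
  "dr": [
    [0, 0, 0],
    [0, 0, 0],
    [0, 0, 0],
    [0, 0, 0]
  ]
}}

```text
time_s: 12.73
position: [0.5274, -0.2487, 0.1411]
tool_rot: [[0.975, 0.221, 0.0], [0.221, -0.975, -0.0], [0.0, 0.0, -1.0]]
ft_force: [0.4, -0.7, -1.1]
grip_width: 0.0457
```

Call:
{"name": "jog_arm", "arguments": {
  "travel": [
    [0, 0, -0.0005],
    [0, 0, 0],
    [0, 0, 0]
  ],
  "dr": [
    [0, 0, 0],
    [0, 0, 0],
    [0, 0, 0]
  ]
}}

```text
time_s: 12.98
position: [0.5274, -0.2486, 0.141]
tool_rot: [[0.975, 0.221, 0.001], [0.221, -0.975, -0.001], [0.001, 0.001, -1.0]]
ft_force: [-1.8, 0.8, 5.9]
grip_width: 0.046
```

Call:
{"name": "jog_arm", "arguments": {
  "travel": [
    [0, 0, -0.0005],
    [0, 0, 0],
    [0, 0, 0]
  ],
  "dr": [
    [0, 0, 0],
    [0, 0, 0],
    [0, 0, 0]
  ]
}}

```text
time_s: 13.23
position: [0.5275, -0.2487, 0.141]
tool_rot: [[0.975, 0.221, 0.001], [0.221, -0.975, -0.001], [0.001, 0.001, -1.0]]
ft_force: [-1.6, 1.4, 8.9]
grip_width: 0.0457
```

Contact came at TCP z = 0.141, exactly where the seat was predicted, and the force rose to about 9 N. Checking that it is level.

```bash
python3 ov.py d; python3 -c "
from h import *
print(observe()['wrist_torque'],observe()['ft_force'])"
```

```text
[ 0.52752572 -0.24868883  0.14100308] [-1.56757513  1.35746736  8.93304403] 13.2333
[0.39944814 0.46478879 0.03310854] [-0.95320832  1.12100663  8.84370624]
```

View pics/raw_scene_d.png

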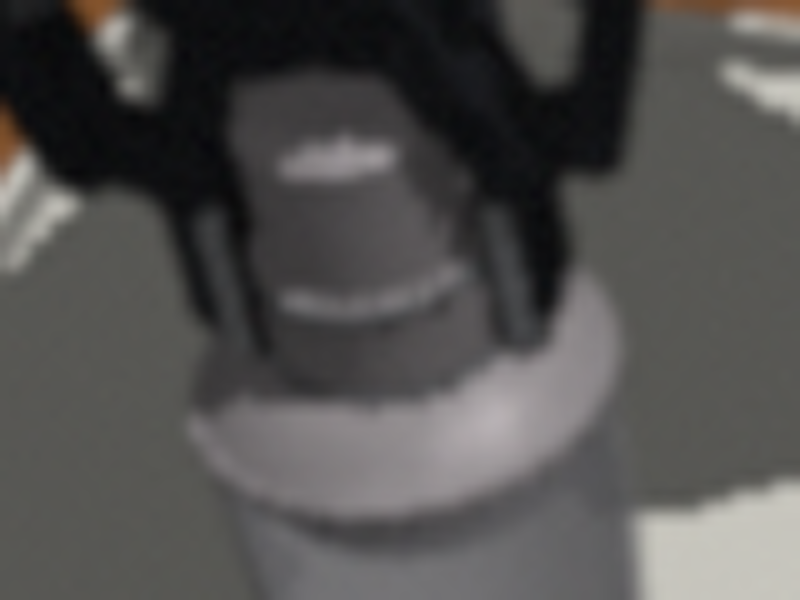

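View pics/ov_wrist_d.png

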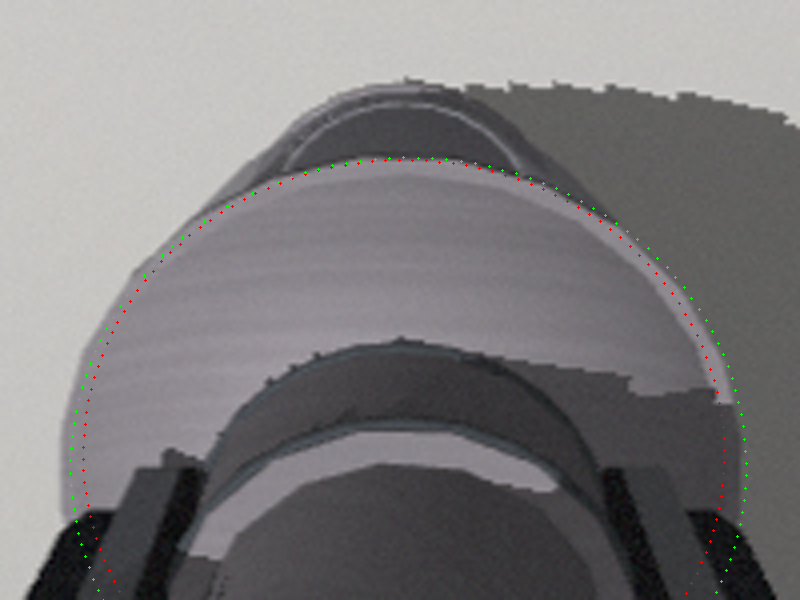

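The picture shows the flange flat on the rim. The wrist moment (0.40, 0.46 N·m) suggests contact is slightly heavier on the -x,+y side, so I try a very small levelling turn.

Call:
{"name": "jog_arm", "arguments": {
  "travel": [
    [0, 0, 0],
    [0, 0, 0],
    [0, 0, 0]
  ],
  "dr": [
    [0.002, 0.002, 0],
    [0, 0, 0],
    [0, 0, 0]
  ]
}}

```text
time_s: 13.58
position: [0.5276, -0.2488, 0.141]
tool_rot: [[0.975, 0.221, -0.0], [0.221, -0.975, 0.001], [-0.0, -0.001, -1.0]]
ft_force: [-2.6, 0.6, 8.3]
grip_width: 0.0459
```

```bash
python3 -c "
from h import *
s=observe();print(s['wrist_torque'],s['ft_force'],s['position'],s['tool_rot'][:,2])"
```

```text
[0.21429845 0.31420665 0.02969318] [-2.59626432  0.63334731  8.32836884] [ 0.52763916 -0.24882652  0.14103113] [-4.83834590e-04  8.00419706e-04 -9.99999563e-01]
```

Call:
{"name": "jog_arm", "arguments": {
  "travel": [
    [0, 0, 0],
    [0, 0, 0],
    [0, 0, 0]
  ],
  "dr": [
    [0.002, 0.002, 0],
    [0, 0, 0],
    [0, 0, 0]
  ]
}}

```text
time_s: 13.83
position: [0.5277, -0.2489, 0.141]
tool_rot: [[0.975, 0.221, -0.002], [0.221, -0.975, 0.002], [-0.002, -0.003, -1.0]]
ft_force: [-1.3, 0.5, 8.0]
grip_width: 0.046
```

```bash
python3 -c "
from h import *
s=observe();print(s['wrist_torque'],s['ft_force'],s['position'],s['tool_rot'][:,2])"
```

```text
[0.06216629 0.18151721 0.0247057 ] [-1.29396083  0.53704256  8.00467303] [ 0.52774203 -0.24893636  0.1410483 ] [-0.00217426  0.00249407 -0.99999453]
```

The moment is now mostly balanced at 8 N down, so it's seated and level. Releasing.

Call:
{"name": "jog_arm", "arguments": {
  "travel": [
    [0, 0, 0],
    [0, 0, 0],
    [0, 0, 0],
    [0, 0, 0],
    [0, 0, 0],
    [0, 0, 0],
    [0, 0, 0],
    [0, 0, 0]
  ],
  "dr": [
    [0, 0, 0],
    [0, 0, 0],
    [0, 0, 0],
    [0, 0, 0],
    [0, 0, 0],
    [0, 0, 0],
    [0, 0, 0],
    [0, 0, 0]
  ],
  "jaw": 0.08
}}

```text
time_s: 14.5
position: [0.5273, -0.2486, 0.1399]
tool_rot: [[0.975, 0.221, -0.004], [0.221, -0.975, 0.004], [-0.003, -0.005, -1.0]]
ft_force: [0.5, -0.3, -0.6]
grip_width: 0.0799
```

```bash
python3 ov.py e; python3 -c "
from h import *
s=observe();print(s['wrist_torque'],s['ft_force'],s['position'],s['tool_rot'][:,2])"
```

```text
[ 0.52731388 -0.24856429  0.13986728] [ 0.51467629 -0.31957962 -0.57500226] 14.5
[ 0.01649674 -0.02956509 -0.03523264] [0.42444681 0.04620437 0.43502709] [ 0.52733207 -0.2485754   0.13990089] [-0.00400119  0.00404439 -0.99998382]
```

View pics/raw_scene_e.png

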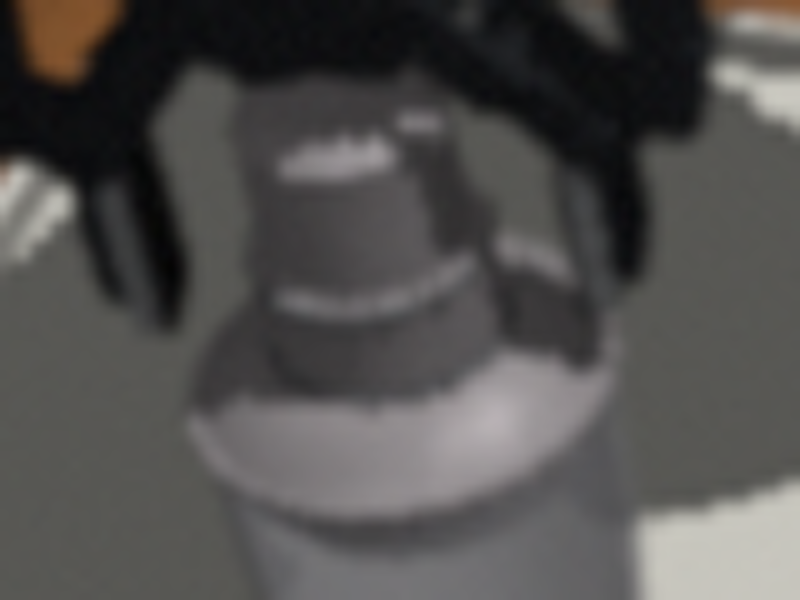

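View pics/ov_wrist_e.png

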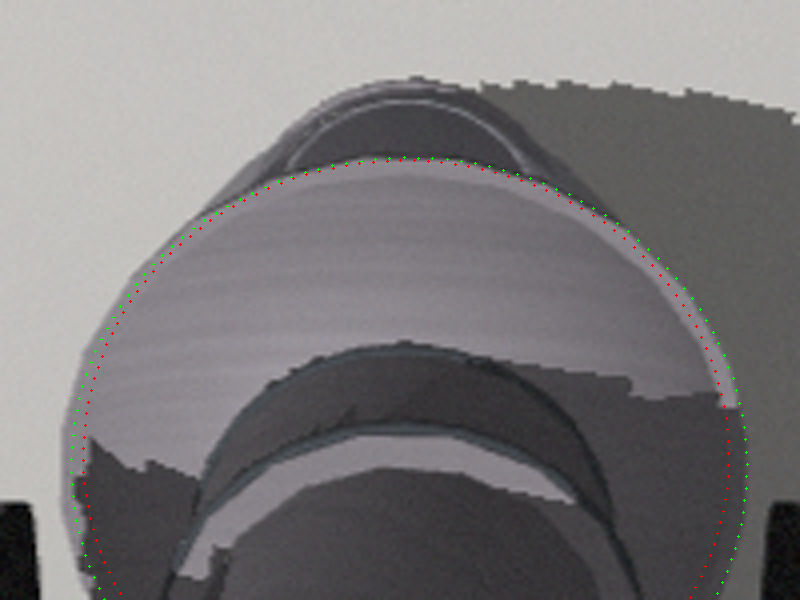

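Seated and level: the fit has not changed from before release, the flange is flush all round, and the fingers are free. I rise to grip the cap only, with the tips above the collar, and undo the small tilt.

Call:
{"name": "jog_arm", "arguments": {
  "travel": [
    [0.0003, -0.0003, 0.004],
    [0, 0, 0.008],
    [0, 0, 0.01],
    [0, 0, 0.008],
    [0, 0, 0.004],
    [0, 0, 0],
    [0, 0, 0]
  ],
  "dr": [
    [-0.004, -0.004, 0],
    [0, 0, 0],
    [0, 0, 0],
    [0, 0, 0],
    [0, 0, 0],
    [0, 0, 0],
    [0, 0, 0]
  ]
}}

```text
time_s: 15.18
position: [0.5276, -0.2489, 0.1742]
tool_rot: [[0.975, 0.221, 0.0], [0.221, -0.975, -0.0], [0.0, 0.0, -1.0]]
ft_force: [-0.8, -0.0, -0.1]
grip_width: 0.0799
```

Run:
```python
from h import *
s=observe();print(s['position'],s['ft_force'],s['tool_rot'][:,2])
save('scene','s6.png',(130,140,230,240),6)
save('wrist','w6.png',(160,160,480,400),2.4)
```

```text
[ 0.52760796 -0.24888245  0.17417808] [-0.81507455 -0.0326284  -0.12576409] [ 3.31642167e-04 -2.63663153e-04 -9.99999910e-01]
```

View pics/s6.png

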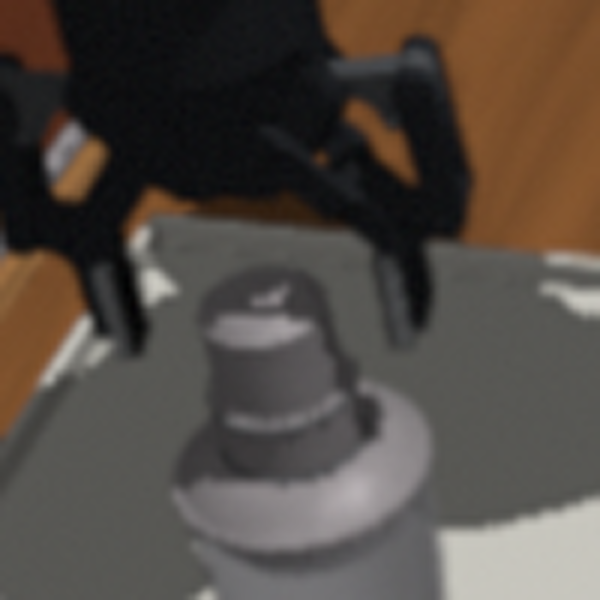

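View pics/w6.png

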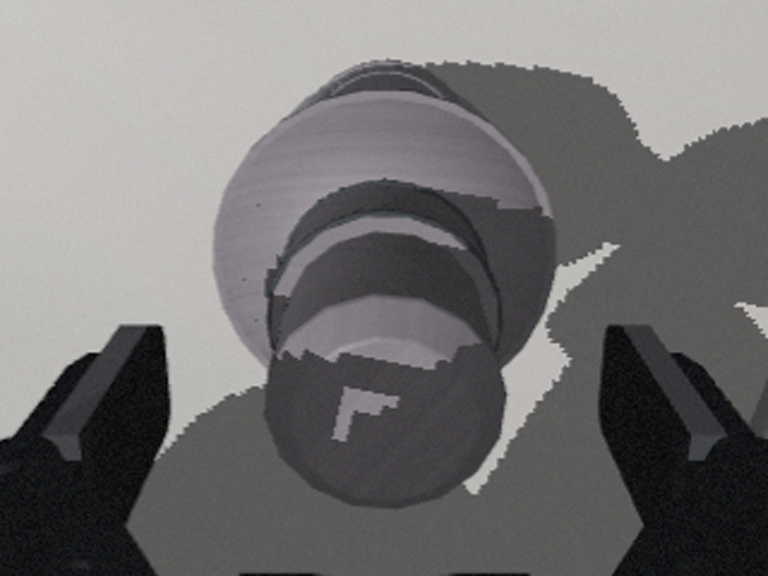

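The cap is centred between the open pads (pad edges at x≈167 and 600, cap 265–505), and the strainer is level. Closing gently on the cap.

Call:
{"name": "jog_arm", "arguments": {
  "travel": [
    [0, 0, 0],
    [0, 0, 0],
    [0, 0, 0],
    [0, 0, 0],
    [0, 0, 0],
    [0, 0, 0],
    [0, 0, 0],
    [0, 0, 0],
    [0, 0, 0],
    [0, 0, 0]
  ],
  "dr": [
    [0, 0, 0],
    [0, 0, 0],
    [0, 0, 0],
    [0, 0, 0],
    [0, 0, 0],
    [0, 0, 0],
    [0, 0, 0],
    [0, 0, 0],
    [0, 0, 0],
    [0, 0, 0]
  ],
  "jaw": 0.035,
  "newtons": 25
}}

```text
time_s: 16.12
position: [0.5276, -0.2489, 0.174]
tool_rot: [[0.975, 0.221, 0.0], [0.221, -0.975, -0.0], [0.0, 0.0, -1.0]]
ft_force: [0.2, 0.8, 1.7]
grip_width: 0.0389
```

Run:
```python
from h import *
s=observe();print(s['position'],s['ft_force'],s['wrist_torque'],s['grip_width'])
save('scene','s7.png',(130,140,230,240),6)
save('wrist','w7.png',(160,160,480,400),2.4)
```

```text
[ 0.52764009 -0.24894566  0.17395331] [0.23403501 0.77407815 1.70880571] [-7.42067161e-02 -6.94227247e-02 -1.58617089e-05] 0.03885342634129915
```

View pics/s7.png

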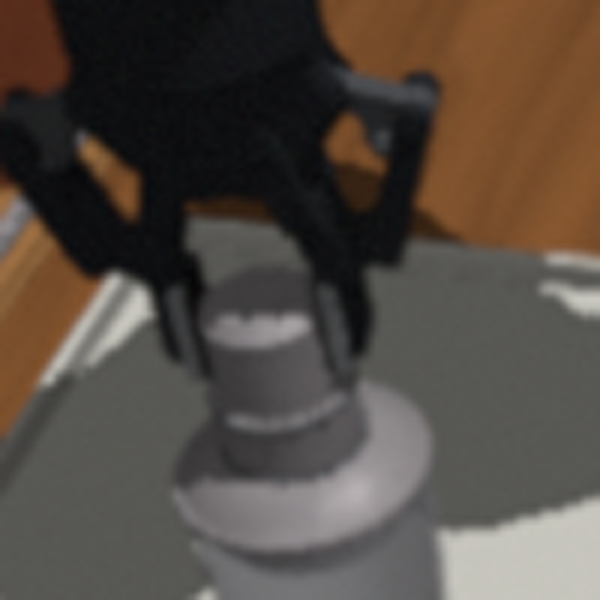

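View pics/w7.png

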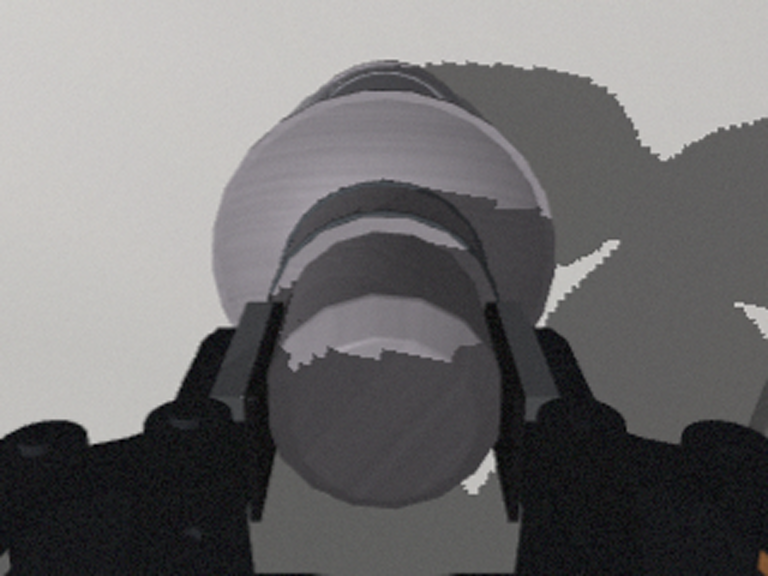

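The cap is gripped (38.9 mm) and centred, with the tips above the collar. Lifting straight up, slowly at first.

Call:
{"name": "jog_arm", "arguments": {
  "travel": [
    [0, 0, 0.001],
    [0, 0, 0.001],
    [0, 0, 0.002],
    [0, 0, 0.002],
    [0, 0, 0.003],
    [0, 0, 0.003],
    [0, 0, 0.003],
    [0, 0, 0.003],
    [0, 0, 0.002],
    [0, 0, 0],
    [0, 0, 0]
  ],
  "dr": [
    [0, 0, 0],
    [0, 0, 0],
    [0, 0, 0],
    [0, 0, 0],
    [0, 0, 0],
    [0, 0, 0],
    [0, 0, 0],
    [0, 0, 0],
    [0, 0, 0],
    [0, 0, 0],
    [0, 0, 0]
  ]
}}

```text
time_s: 17.13
position: [0.5276, -0.2489, 0.194]
tool_rot: [[0.975, 0.221, 0.0], [0.221, -0.975, -0.0], [0.0, 0.0, -1.0]]
ft_force: [0.7, -0.0, -1.1]
grip_width: 0.0386
```

Run:
```python
from h import *
s=observe();print(s['position'],s['ft_force'],s['wrist_torque'],s['grip_width'])
save('scene','s8.png',(130,140,230,240),6)
```

```text
[ 0.52763386 -0.24887916  0.19400964] [ 0.71663117 -0.04462383 -1.05187581] [-0.01774459 -0.0068231   0.00758857] 0.03855782640666797
```

View pics/s8.png

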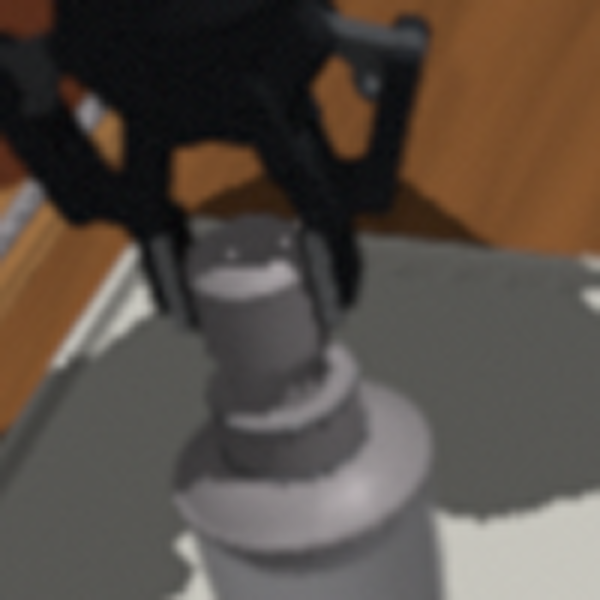

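The cap has come away and the strainer has stayed put: the flange is still at (175–432, ~490) and the spout is visible at (300,395). Lifting on to about 95 mm.

Call:
{"name": "jog_arm", "arguments": {
  "travel": [
    [0, 0, 0.003],
    [0, 0, 0.006],
    [0, 0, 0.009],
    [0, 0, 0.01],
    [0, 0, 0.01],
    [0, 0, 0.01],
    [0, 0, 0.01],
    [0, 0, 0.008],
    [0, 0, 0.005],
    [0, 0, 0.003],
    [0, 0, 0.001],
    [0, 0, 0],
    [0, 0, 0],
    [0, 0, 0],
    [0, 0, 0],
    [0, 0, 0]
  ],
  "dr": [
    [0, 0, 0],
    [0, 0, 0],
    [0, 0, 0],
    [0, 0, 0],
    [0, 0, 0],
    [0, 0, 0],
    [0, 0, 0],
    [0, 0, 0],
    [0, 0, 0],
    [0, 0, 0],
    [0, 0, 0],
    [0, 0, 0],
    [0, 0, 0],
    [0, 0, 0],
    [0, 0, 0],
    [0, 0, 0]
  ]
}}

```text
time_s: 18.52
position: [0.5276, -0.2489, 0.2687]
tool_rot: [[0.975, 0.221, -0.0], [0.221, -0.975, 0.0], [-0.0, -0.0, -1.0]]
ft_force: [-0.9, 0.4, -0.8]
grip_width: 0.0383
```

Run:
```python
from h import *
s=observe();print(s['time_s'],s['position'],s['ft_force'],s['grip_width'],s['tool_rot'][:,2],np.abs(s['qvel']).max())
S=get_image('scene');c=S['color'][:,:,::-1]
cv2.imwrite('pics/s9full.png',c)
cv2.imwrite('pics/s9.png',cv2.resize(c[110:260,110:260],None,fx=4,fy=4,interpolation=cv2.INTER_CUBIC))
save('wrist','w9.png')
```

```text
18.5167 [ 0.52756715 -0.24887834  0.26866504] [-0.92966013  0.37749751 -0.77191997] 0.03830186589696362 [-4.26970337e-04  3.10914040e-04 -9.99999861e-01] 0.20378452886866766
```

View pics/s9.png

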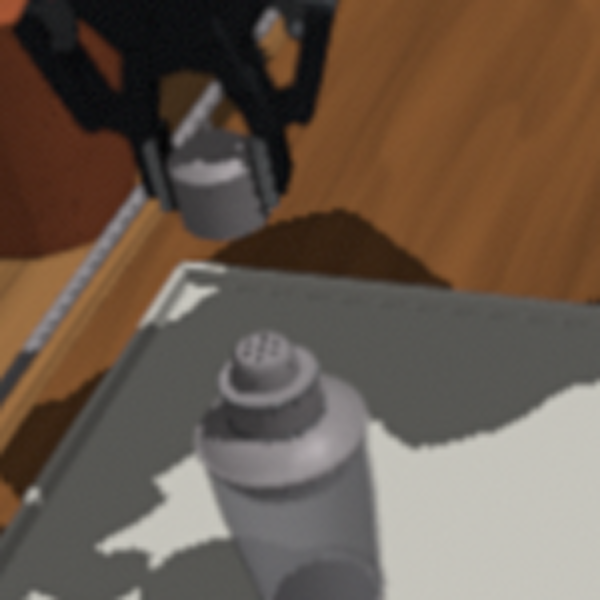

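View pics/s9full.png

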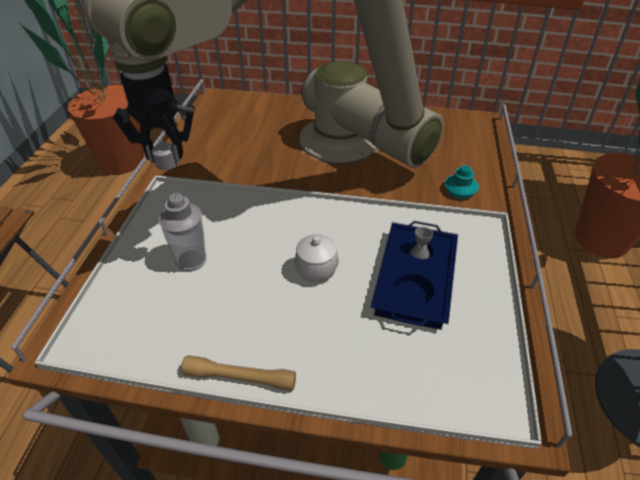

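View pics/w9.png

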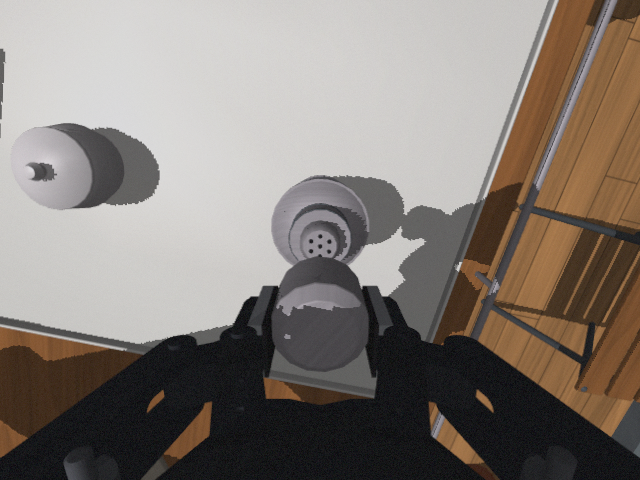

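The cap is upright in the gripper at scene (165,155), about 9.5 cm above its seat. The strainer sits level on the tin at (180,220) with its perforated spout showing. The pot, jigger and muddler haven't moved. Handing in.

```bash
python3 -c "
from rig import close_job
print(close_job())"
```

```text
the job is handed in; nothing more can be done
None
```

The strainer top is seated level on the shaker tin, and the gripper is holding the cap upright and still about 9.5 cm above its seat. I handed the job in at about 18.6 s of the 48 s allowed.

- **Seating:** I carried the set by its collar, lowered it slowly and felt contact at the predicted height. I pressed to about 9 N and evened out the contact with a very small tilt before letting go.
- **Cap:** I gripped and lifted the cap alone, straight up.
- **Last checks:** The pictures show the flange flush on the rim, the tin upright, and the pot, jigger and muddler where they were; the turquoise look-alike was not touched. Forces I read stayed below about 9 N.
- **Disagreements:** The wrist camera showed the held flange about 1 mm off the position calculated from the gripper, which is within the calibration error. The gripper also read 1–2 mm narrower than the stated diameters when closed on the collar and the cap.

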